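# Send the row of tube blocks home and close the retaining bar

## Robot

A 6-joint arm with a two-finger parallel gripper is mounted at the origin on a cart in front of the work surface, level with it; the furniture and walls round the work are solid. World frame = base frame: x ahead of the robot, y to its left, z up, the work surface at z = 0. Lengths are in m, angles in rad, forces in N, time in s.
With the tool pointing down it reaches from about 0.275 to 0.875 m from the base axis. Payload 12.5 kg.
Tool frame: the origin (TCP) lies between the finger pads; the fingertips stand robot.nose_length ahead of it and the grasp point (between the pads) lies 2 mm behind it (robot.nose_length is the distance from the TCP to the fingertips, in m); z points along the fingers, y is the line along which they close (so a half turn about z gives the same grasp; the last joint's range is limited). The gripper opens to 85 mm and grips with 20 to 120 N. Pads are 22 mm wide; open, the fingers measure 114 mm over their backs; the gripper's body (76 mm by 85 mm) begins 54 mm behind the grasp point. The pads swing forward as they close: fully open they stand 13 mm farther back than shut.
Start: joints at [-0.085, 0.351, 1.652, -0, 1.139, -0.085], TCP at [0.55, 0, 0.248] pointing down, gripper open.
Joint ranges: [-2.75, 2.75], [-0.79, 2.1], [0.01, 2.65], [-1.57, 4.71], [0.07, 3.14], [-2.87, 2.87]. Speed limits (rad/s): [2.22, 2.22, 2.79, 3.14, 3.14, 3.14].

## Interface

Orientations are given as a 3x3 rotation matrix whose columns are the frame's x, y, z axes.
In Python, from station import telemetry, camera, ticket, robot gives the robot as it stands.
- The arm moves only by the tool step_arm, never from a script. Its argument "rows" is a list that holds one entry, the list of rows, each a list of 7 numbers: the shift along the tool's x, y, z in m, then the turn, a rotation vector about the tool's x, y, z in degrees, then the finger opening in m, from 0 to 0.0854. In form: [[[x, y, z, wx, wy, wz, jaw], ...]]. A call has 1 to 20 rows; each row is the pose to reach, as a shift and turn from the pose commanded when the call began, along the tool's axes at that moment; what a row does not reach only later rows make up. A row lasts 1/12 s, in which the tool goes at most 41.7 mm and 7.16 degrees, less where a joint would pass 70% of its speed; a pose out of reach is approached as far as the arm can. A call with a gripper value outside its range is refused whole. The fingers move at their own pace and stop on an object; the grip force is fixed at half the most. Time passes only in rows, so rows that repeat a pose let the fingers close. It gives the time, the measured TCP pose, the force, the opening and the grip force at its end, in the units of the state.
- telemetry.get_state(): the state, without advancing time (a new reading comes with each control period).
- camera(name): name is "scene" or "side" or "wrist"; returns a dict with "color" (384x512x3 uint8, red, green, blue), "fovy" (degrees; the focal length in pixels is half the picture's height over the tangent of half this angle, whatever the lens; pixels are square), "cx", "cy" (the principal point, pixels), "rvec" (rotation vector, rad) and "tvec" (3), from world to camera coordinates, as OpenCV has them. Camera axes: x right, y down, z forward; pixel columns grow to the right and rows downward; lengths in m; the calibration is good to about 2 mm. A picture is of the moment at which its call begins. There is no depth.
- ticket.job_done(): hands the job in; it is judged then, once.
The state is a dict: "time": time; "joint_pos": joint angles; "qvel": joint speeds; "joint_efforts": joint torques, N m; "position": TCP position; "orientation": TCP orientation; "contact_force": force on the tool from outside, world axes, zero at the start; "wrist_torque": the same for the moment, N m; "width": finger opening in m; "gripper_force": force on a finger pad.
Only numpy, scipy, OpenCV 4.12 (cv2) and the standard library are available. Lean on these libraries where they do the work, as an engineer would, in place of code of your own. Each camera call takes 0.05 s, during which the arm holds its last target. There are 200 camera calls.

## Task

Three aluminium tube blocks stand end to end in the low guide on the bench: with the fingertips, push behind the rear block so that the whole row slides along the guide as one train until it is fully home against the end stop. Then push the retaining bar round by its upright peg until it lies square across the guide behind the row, and come away. Only push: nothing is to be lifted, the front and middle blocks are not to be touched, and the other things on the bench stay where they are.

Things in the scene. Friction and masses are not known exactly. Their poses are not given: they have to be found in the camera images.
- guide: fixed dark steel channel, 300 mm long. Origin under its middle, at bench height; y runs along it to the end stop, x across, z up. Channel floor 6 mm above the bench; grey side rails, tops 18 mm up, 65 mm apart inside (1.5 mm play each side of a block). End stop: grey wall across it, 41 mm high, face at y = +150 mm. Open mouth at y = -130 mm.
- block_front: aluminium tube block, 62 mm (its x, across the guide) x 48 mm (its y, along it) x 40 mm high, 12 wells in the top; origin at the centre of its underside, axes parallel to the guide's at the start; 0.17 to 0.35 kg; the one nearest the end stop; home at guide y = +126 mm.
- block_middle: aluminium tube block, 62 mm (its x, across the guide) x 48 mm (its y, along it) x 40 mm high, 12 wells in the top; origin at the centre of its underside, axes parallel to the guide's at the start; 0.17 to 0.35 kg; the middle one; home at guide y = +78 mm.
- block_rear: aluminium tube block, 62 mm (its x, across the guide) x 48 mm (its y, along it) x 40 mm high, 12 wells in the top; origin at the centre of its underside, axes parallel to the guide's at the start; 0.17 to 0.35 kg; last of the row, nearest the mouth: push its free rear face (-y side). Home at guide y = +30 mm, rear face then at +6 mm. Starts 50 to 100 mm short; sliding the row takes 3 to 8 N.
- bar (a joint): angle of the retaining bar about its upright pivot, rad: 0 = closed, across the channel along guide +x, at a hard stop; grows as it opens. At angle a it points along (cos a, -sin a) in guide x, y: at 1.57 along -y, beside the channel; 2.0 is the outer stop. Starts 1.5 to 1.95. It stays where it is left and takes about 1 N at the peg.
- bar_pivot (a point): the bar's pivot axis, fixed on the guide at guide x = -49 mm, y = -3 mm (this point 30 mm above the bench), on the -x side of the channel.
- bar_peg (a point): black upright peg, 10 mm thick, near the bar's free end, 56 mm from the pivot, 32 to 58 mm above the bench (this point: on its axis, 44 mm up). The steel bar under it is 66 mm long, 10 mm wide, 24 to 32 mm above the bench, clear of the rails. To close it push the peg from the side away from the channel. Closed, the bar stands 4 mm behind a row that is home.
- tube: bystander: centrifuge tube with blue cap standing upright, 35 mm across, 117 mm high, origin at its foot
- tip_box: bystander: pipette tip box with a clear lid, 91 x 125 x 68 mm high, origin at the centre of its underside
- carton: bystander: small carton, 77 x 114 x 58 mm high, origin at the centre of its underside
- clips: bystander: bunch of small violet tube clips lying flat, 49 x 50 x 11 mm, origin at the centre of its underside
Not all that is in view belongs to the job. What is shaped like the block_front but orange or pink is not meant. Leave any brown or green look-alike of the block_rear alone.

How it is judged:
On the way, in this order (a step that is already met when the one before it is completed fails the run):
1. the whole row is home against the end stop, with the bar still open (y of block_front in the frame of guide above 0.123 m and y of block_middle in the frame of guide above 0.075 m and y of block_rear in the frame of guide above 0.027 m and value of joint bar above 0.8 rad), for 0.2 s.
2. the bar is closed across the guide behind the row (value of joint bar below 0.1 rad), for 0.2 s.
At the end, for the whole second after the job is handed in: Every block is within 3 mm of its home place against the end stop, flat in the guide and at rest, and the bar is within 0.1 rad of closed. The row must be home before the bar is closed (y of block_front in the frame of guide above 0.123 m and y of block_middle in the frame of guide above 0.075 m and y of block_rear in the frame of guide above 0.027 m and value of joint bar below 0.1 rad and linear speed of each of block_front, block_middle, block_rear below 0.01 m/s and angle between each of block_front, block_middle, block_rear's own z axis and vertical below 0.05 rad); the robot touches nothing.
It fails at once if a block is lifted or tipped (over 8 mm up, or over 0.2 rad) (height (world z) of any of block_front, block_middle, block_rear above 0.014 m or angle between any of block_front, block_middle, block_rear's own z axis and vertical above 0.2 rad).
It fails at once if the front or middle block is touched by the robot (over 1 N) (contact force between any of the fingers, the arm and block_front above 1 N or contact force between any of the fingers, the arm and block_middle above 1 N).
It fails at once if a bystander is moved by more than 20 mm (distance of any of tube, tip_box, carton, clips from where it was at the start of the episode above 0.02 m).
It also fails if it takes over 45 s, if anything falls off the work surface, if the arm or the gripper's body presses on something with over 40 N, if the wrist force passes 120 N, or if a joint passes its speed limit or range.

## Working session

There is one attempt and no reset: what is moved stays moved. The work goes in short steps, Python scripts to look and compute and a tool call to move; the robot and the scene stay as the last step left them, time stands still between calls to the robot, and variables do not carry over. Pictures are saved under pics/ and viewed, at most 10 in all, crops included, and the job is handed in when it is done.

Besides the shell and the picture viewer there is one more tool, called after "Request:" as name(argument=value, ...), one argument or row to a line, values as JSON. step_arm: Moves the arm, as the interface text tells. Its arguments: {"type":"object","properties":{"rows":{"type":"array"}},"required":["rows"]}

```bash
ls; mkdir -p pics; cat > h.py <<'E'
import numpy as np, cv2
from station import telemetry, camera, ticket, robot
def K(c):
    h=c["color"].shape[0]; f=h/2/np.tan(np.radians(c["fovy"])/2)
    return np.array([[f,0,c["cx"]],[0,f,c["cy"]],[0,0,1]])
def ray(c,u,v,z):
    R=cv2.Rodrigues(np.array(c["rvec"],float))[0]; t=np.array(c["tvec"],float).ravel()
    o=-R.T@t; d=R.T@np.linalg.solve(K(c),np.array([u,v,1.])); return o+d*(z-o[2])/d[2]
def proj(c,p):
    return cv2.projectPoints(np.array(p,float).reshape(-1,3),np.array(c["rvec"],float),np.array(c["tvec"],float),K(c),None)[0].reshape(-1,2)
def save(c,n): cv2.imwrite(n,c["color"][:,:,::-1])
E
python3 - <<'E'
from h import *
import pickle
ims={}
for n in("scene","side"):
    c=camera(n); ims[n]=c; print(n,c["color"].shape,c["fovy"],-cv2.Rodrigues(np.array(c["rvec"]))[0].T@np.array(c["tvec"]).ravel())
pickle.dump(ims,open("a.pkl","wb"))
a=np.hstack([cv2.resize(ims[n]["color"],(512,384)) for n in ims]); 
cv2.imwrite("pics/scene.png",cv2.resize(ims["scene"]["color"][:,:,::-1],(800,600)))
cv2.imwrite("pics/side.png",cv2.resize(ims["side"]["color"][:,:,::-1],(800,600)))
s=telemetry.get_state(); print(s, robot.nose_length)
E
```

```text
pics
scene (384, 512, 3) 48.597276546105704 [-0.41387838 -0.77875746  0.68601585]
side (384, 512, 3) 55.74329441795525 [ 0.17590638 -0.73808381  0.56773695]
{'time': 0.1, 'joint_pos': array([-8.45871903e-02,  3.51210046e-01,  1.65235491e+00, -2.70360460e-05,
        1.13908949e+00, -8.45896311e-02]), 'qvel': array([-7.23416182e-04, -9.13213810e-04, -2.65926248e-03, -1.75372721e-03,
        5.70845758e-04,  3.86585787e-05]), 'joint_efforts': array([ 7.48983075e-04, -5.06837368e+01, -2.91875267e+01, -4.43532826e-05,
        2.64409253e-03,  5.99887670e-06]), 'position': array([5.49723735e-01, 4.99358793e-05, 2.47799047e-01]), 'orientation': array([[-1.37316879e-05,  9.99999438e-01, -1.06007251e-03],
       [ 9.99999998e-01,  1.38008541e-05,  6.52393514e-05],
       [ 6.52539446e-05, -1.06007162e-03, -9.99999436e-01]]), 'contact_force': array([-0.32973692,  0.09037776, -0.15505904]), 'wrist_torque': array([-0.02391826,  0.03233984,  0.04267197]), 'gripper_force': 0.0, 'width': 0.08527404028345631} 0.017
```

View pics/scene.png

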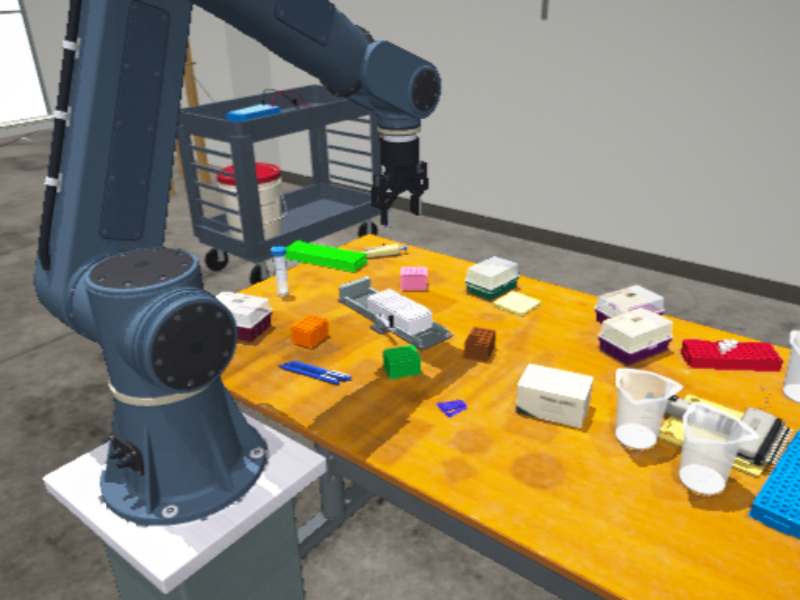

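View pics/side.png

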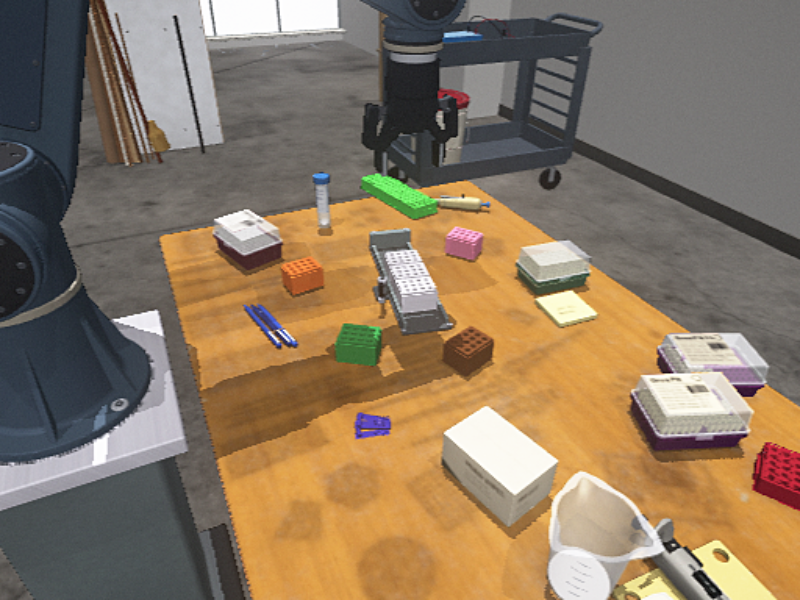

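The aluminium row is the white block train in the grey guide, at scene (400,310) and side (410,280). The end stop is at side (390,240), the bar and peg at side (381,288). Orange (302,275), pink (464,243), green (359,343) and brown (468,350) are the look-alikes, outside the guide. I'll confirm with an enlarged crop.

```bash
python3 - <<'E'
from h import *
import pickle
ims=pickle.load(open("a.pkl","rb"))
# side crop px: x 225..300, y 140..220 ; scene crop x 205..300,y 170..230
a=ims["side"]["color"][140:220,222:302]; b=ims["scene"]["color"][170:230,205:297]
A=cv2.resize(a,None,fx=6,fy=6,interpolation=cv2.INTER_CUBIC); cv2.imwrite("pics/crop1.png",cv2.resize(a,(600,600),interpolation=cv2.INTER_CUBIC)[:,:,::-1])
E
```

```text
(no output)
```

View pics/crop1.png

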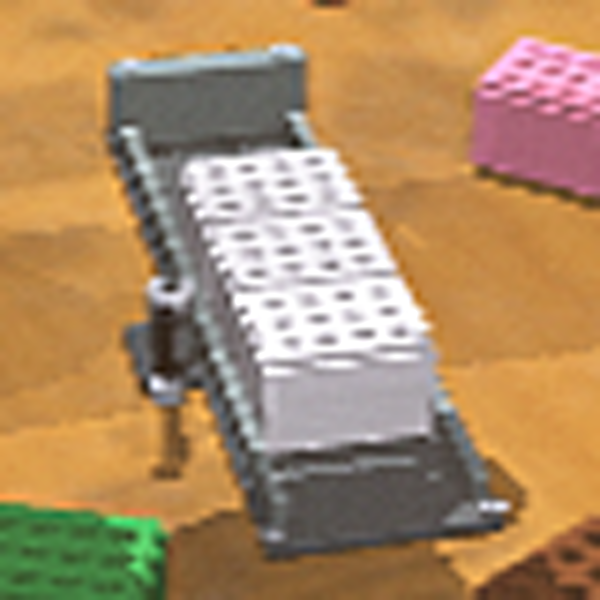

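The crop confirms three aluminium blocks in the guide, with a gap to the end stop (top edge at crop (112,68)–(303,52)). The rear block's top rear edge is at crop (262,362)–(435,350), and the peg top is at (170,288). Now I'll get positions and a wrist view.

```bash
python3 - <<'E'
from h import *
import pickle
ims=pickle.load(open("a.pkl","rb")); c=ims["side"]
for n,u,v,z in [("stopL",112,68,.041),("stopR",303,52,.041),("railL",270,515,.018),("railR",498,505,.018),("blkRL",262,362,.046),("blkRR",435,350,.046),("blkFL",183,165,.046),("blkFR",335,152,.046),("pegtop",170,288,.058)]:
    print(n,ray(c,222+u/7.5,140+v/7.5,z).round(4))
w=camera("wrist"); pickle.dump(w,open("w.pkl","wb")); cv2.imwrite("pics/w1.png",cv2.resize(w["color"],(800,600))[:,:,::-1])
R=cv2.Rodrigues(np.array(w["rvec"]))[0]; print(w["fovy"],-R.T@np.array(w["tvec"]).ravel(),R)
E
```

```text
stopL [0.5644 0.1944 0.041 ]
stopR [0.6433 0.1749 0.041 ]
railL [ 0.5033 -0.0833  0.018 ]
railR [ 0.5758 -0.1102  0.018 ]
blkRL [ 0.5224 -0.0365  0.046 ]
blkRR [ 0.5805 -0.0546  0.046 ]
blkFL [0.5541 0.1001 0.046 ]
blkFR [0.6125 0.085  0.046 ]
pegtop [0.5053 0.003  0.058 ]
61.839624593346414 [0.55023537 0.06742974 0.37417093] [[ 9.99999242e-01  3.57575415e-04 -1.17856718e-03]
 [ 6.64680671e-04 -9.62292789e-01  2.72014976e-01]
 [-1.03686083e-03 -2.72015553e-01 -9.62292297e-01]]
```

View pics/w1.png

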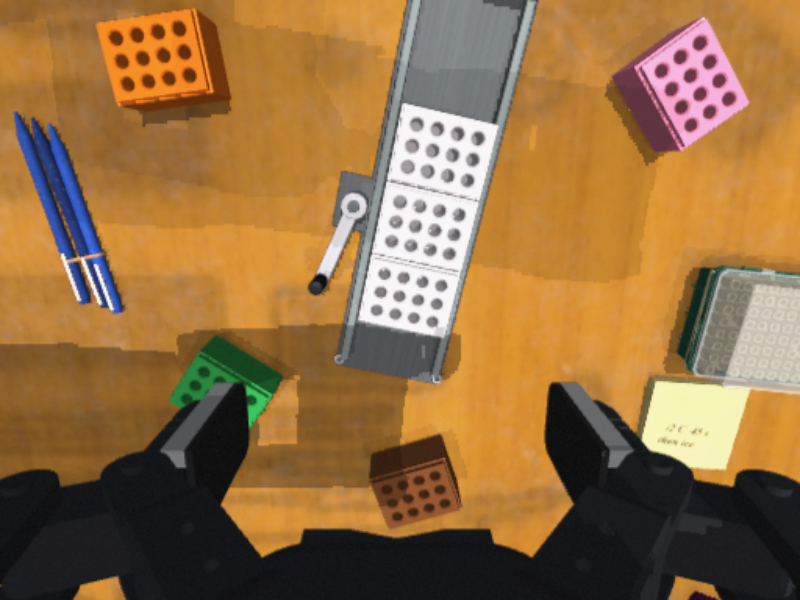

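The wrist view shows the whole layout: rail ends at (340,359) and (436,379), pivot at (354,206), peg at (317,285). The row's rear top edge runs (358,322)–(438,336), and the brown block at (415,485) sits behind the mouth.

```bash
python3 - <<'E'
from h import *
import pickle
w=pickle.load(open("w.pkl","rb")); s=512/800
g=lambda u,v,z: ray(w,u*s,v*s,z)
im=w["color"].astype(int); m=(im.min(2)>150).astype(np.uint8); m[:,:int(345*s)]=0;m[:,int(510*s):]=0; m[:60]=0; m[int(345*s):]=0
m=cv2.morphologyEx(m,cv2.MORPH_CLOSE,np.ones((9,9)));m=cv2.morphologyEx(m,cv2.MORPH_OPEN,np.ones((9,9)))
cs=max(cv2.findContours(m,0,2)[0],key=cv2.contourArea)
P=np.array([ray(w,*p[0],.046)[:2] for p in cs],np.float32); r=cv2.minAreaRect(P*1000); print("row rect mm",r); print(cv2.boxPoints(r))
for n,u,v,z in [("railL",340,359,.018),("railR",436,379,.018),("railLf",411,2,.018),("railRf",530,2,.018),("pivot",354,206,.032),("peg",317,285,.058),("green",280,378,.02),("greenR",280,375,.04),("greenN",213,338,.04),("brL",371,470,.04),("brT",447,436,.0),("brT2",371,455,.0),("brR",460,495,.04)]:
    print(n,g(u,v,z).round(4))
q=cv2.boxPoints(r)
E
```

```text
row rect mm ((557.2161865234375, 27.65875244140625), (146.89637756347656, 87.78997039794922), 77.86564636230469)
[[498.8628   -34.92148 ]
 [584.6913   -53.37535 ]
 [615.5696    90.23898 ]
 [529.7411   108.692856]]
railL [ 0.5069 -0.0779  0.018 ]
railR [ 0.5806 -0.0944  0.018 ]
railLf [0.5591 0.1642 0.018 ]
railRf [0.6342 0.1642 0.018 ]
pivot [0.5214 0.0384 0.032 ]
peg [ 0.4984 -0.01    0.058 ]
green [ 0.4606 -0.0928  0.02  ]
greenR [ 0.4658 -0.0814  0.04  ]
greenN [ 0.4202 -0.0531  0.04  ]
brL [ 0.5306 -0.1601  0.04  ]
brT [ 0.5925 -0.1545  0.    ]
brT2 [ 0.5284 -0.1727 -0.    ]
brR [ 0.5995 -0.1824  0.04  ]
```

Request:
step_arm(
  rows=[
    [[-0.03,0,0.02,0,0,6,0.0],[-0.06,-0.003,0.04,0,0,12.1,0.0],[-0.086,-0.005,0.07,0,0,12.1,0.0],[-0.086,-0.005,0.1,0,0,12.1,0.0],[-0.086,-0.005,0.13,0,0,12.1,0.0],[-0.086,-0.005,0.13,0,0,12.1,0.0],[-0.086,-0.005,0.13,0,0,12.1,0.0],[-0.086,-0.005,0.13,0,0,12.1,0.0]],
  ],
)

```text
time: 0.82
position: [0.5458, -0.0859, 0.1198]
orientation: [[0.209, 0.978, 0.002], [0.978, -0.209, -0.0], [-0.0, 0.002, -1.0]]
contact_force: [0.6, 1.4, 0.4]
width: 0.0002
gripper_force: 0.0
```

```bash
python3 - <<'E'
from h import *
w=camera("wrist"); cv2.imwrite("pics/w2.png",cv2.resize(w["color"],(800,600))[:,:,::-1])
s=512/800
gy=np.array([.2102,.9777]);gx=np.array([.9777,-.2102]);o=np.array([.5699,.031])
T=lambda x,y,z:np.r_[o+x*gx+y*gy,z]
print(proj(w,[T(-.049,-.003,.032),T(.0325,.15,.018),T(-.0325,.15,.018),T(-.031,-.079,.046),T(.031,-.079,.046),T(0,-.109,.024)])/s)
t=telemetry.get_state();print(t["position"],t["orientation"],t["width"],t["contact_force"])
E
```

```text
[[ 264.51741748   28.8493581 ]
 [ 490.5740248  -476.93608593]
 [ 292.77373724 -477.73398084]
 [ 314.19861425  231.59261118]
 [ 469.49109685  231.76455889]
 [ 392.25765642  290.74695738]]
[ 0.546022   -0.08593359  0.12021447] [[ 2.09146533e-01  9.77880743e-01  2.64207279e-03]
 [ 9.77884309e-01 -2.09145569e-01 -6.39468525e-04]
 [-7.27461392e-05  2.71738416e-03 -9.99996305e-01]] -0.0003762590375902678 [-0.09551034 -0.06939596 -0.32227003]
```

View pics/w2.png

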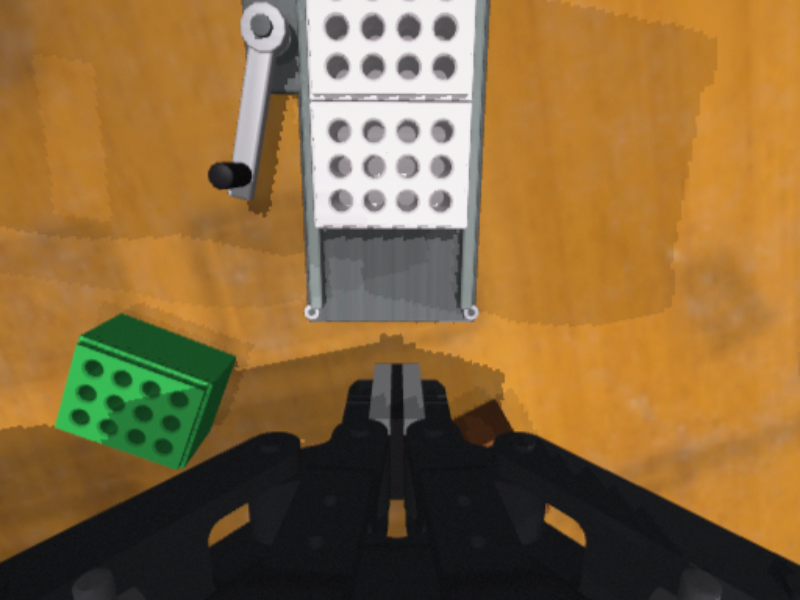

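Predictions match the view: the rear edge is seen at row 228 against 231 predicted, the pivot at (263,27), and the fingers are centred. Next I descend and push.

Request:
step_arm(
  rows=[
    [[0,0,0.03,0,0,0,0],[0,0,0.055,0,0,0,0],[0,0,0.072,0,0,0,0],[0,0,0.079,0,0,0,0],[0.01,0,0.079,0,0,0,0],[0.02,0,0.079,0,0,0,0],[0.026,0,0.079,0,0,0,0],[0.03,0,0.079,0,0,0,0],[0.034,0,0.079,0,0,0,0],[0.038,0,0.079,0,0,0,0],[0.042,0,0.079,0,0,0,0],[0.046,0,0.079,0,0,0,0],[0.05,0,0.079,0,0,0,0],[0.05,0,0.079,0,0,0,0]],
  ],
)

```text
time: 2.03
position: [0.5564, -0.0372, 0.0405]
orientation: [[0.209, 0.978, 0.002], [0.978, -0.209, -0.001], [-0.001, 0.002, -1.0]]
contact_force: [-0.4, -1.9, 2.2]
width: 0.0
gripper_force: 1.1
```

Request:
step_arm(
  rows=[
    [[0.004,0,0,0,0,0,0],[0.008,0,0,0,0,0,0],[0.012,0,0,0,0,0,0],[0.016,0,0,0,0,0,0],[0.02,0,0,0,0,0,0],[0.024,0,0,0,0,0,0],[0.028,0,0,0,0,0,0],[0.032,0,0,0,0,0,0],[0.036,0,0,0,0,0,0],[0.04,0,0,0,0,0,0],[0.043,0,0,0,0,0,0],[0.046,0,0,0,0,0,0],[0.049,0,0,0,0,0,0],[0.051,0,0,0,0,0,0],[0.053,0,0,0,0,0,0],[0.055,0,0,0,0,0,0]],
  ],
)

```text
time: 3.37
position: [0.5676, 0.016, 0.0405]
orientation: [[0.209, 0.978, 0.002], [0.978, -0.209, -0.001], [-0.001, 0.002, -1.0]]
contact_force: [-2.0, -10.2, 6.1]
width: 0.0003
gripper_force: 4.8
```

```bash
python3 - <<'E'
from h import *
w=camera("wrist"); cv2.imwrite("pics/w3.png",cv2.resize(w["color"],(800,600))[:,:,::-1])
E
```

```text
(no output)
```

View pics/w3.png

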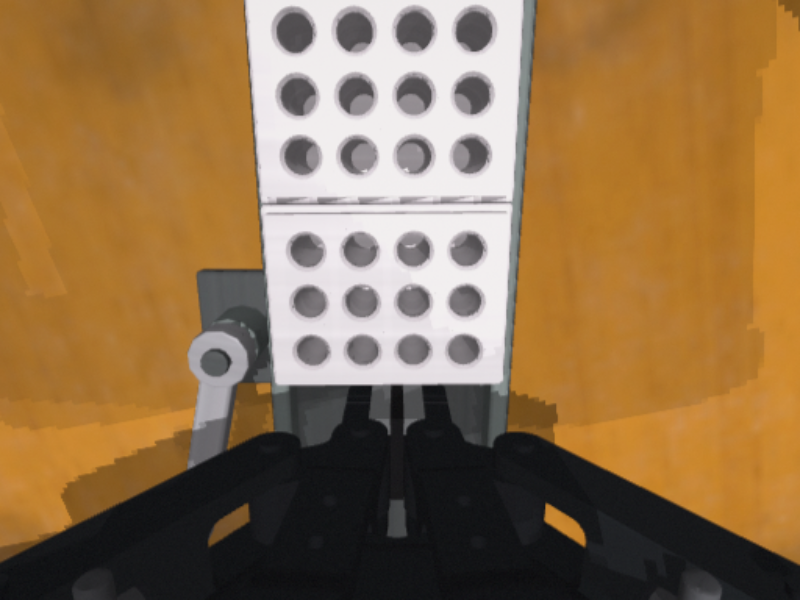

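The row is sliding, with its rear edge at row 383. I keep pushing until the force jumps at the stop.

Request:
step_arm(
  rows=[
    [[0.002,0,0,0,0,0,0],[0.004,0,0,0,0,0,0],[0.006,0,0,0,0,0,0],[0.006,0,0,0,0,0,0]],
  ],
)

```text
time: 3.75
position: [0.5689, 0.0221, 0.0404]
orientation: [[0.209, 0.978, 0.002], [0.978, -0.209, -0.001], [-0.001, 0.002, -1.0]]
contact_force: [-0.8, -6.9, 5.3]
width: 0.0002
gripper_force: 3.2
```

Request:
step_arm(
  rows=[
    [[0.001,0,0,0,0,0,0],[0.002,0,0,0,0,0,0],[0.002,0,0,0,0,0,0]],
  ],
)

```text
time: 4.0
position: [0.5693, 0.0239, 0.0404]
orientation: [[0.209, 0.978, 0.001], [0.978, -0.209, -0.001], [-0.001, 0.002, -1.0]]
contact_force: [-2.3, -7.4, 7.0]
width: 0.0
gripper_force: 3.9
```

Request:
step_arm(
  rows=[
    [[0.001,0,0,0,0,0,0],[0.002,0,0,0,0,0,0],[0.002,0,0,0,0,0,0]],
  ],
)

```text
time: 4.25
position: [0.5697, 0.0259, 0.0404]
orientation: [[0.209, 0.978, 0.001], [0.978, -0.209, -0.001], [-0.001, 0.002, -1.0]]
contact_force: [-1.9, -8.1, 6.6]
width: 0.0
gripper_force: 4.0
```

Request:
step_arm(
  rows=[
    [[0.001,0,0,0,0,0,0],[0.002,0,0,0,0,0,0],[0.002,0,0,0,0,0,0]],
  ],
)

```text
time: 4.5
position: [0.57, 0.0276, 0.0404]
orientation: [[0.209, 0.978, 0.001], [0.978, -0.209, -0.002], [-0.001, 0.002, -1.0]]
contact_force: [-1.6, -10.4, 6.6]
width: -0.0001
gripper_force: 5.2
```

Request:
step_arm(
  rows=[
    [[0.001,0,0,0,0,0,0],[0.002,0,0,0,0,0,0],[0.002,0,0,0,0,0,0]],
  ],
)

```text
time: 4.75
position: [0.57, 0.0278, 0.0404]
orientation: [[0.209, 0.978, 0.0], [0.978, -0.209, -0.004], [-0.004, 0.001, -1.0]]
contact_force: [-5.3, -24.5, 9.4]
width: 0.0
gripper_force: 12.9
```

Request:
step_arm(
  rows=[
    [[0.001,0,0,0,0,0,0],[0.002,0,0,0,0,0,0],[0.002,0,0,0,0,0,0]],
  ],
)

```text
time: 5.0
position: [0.57, 0.028, 0.0405]
orientation: [[0.209, 0.978, -0.001], [0.978, -0.209, -0.006], [-0.006, 0.0, -1.0]]
contact_force: [-8.3, -39.0, 13.0]
width: -0.0
gripper_force: 20.4
```

The force jumped to 39 N with no further travel, so the row is home. I back off, rise, and verify from above.

Request:
step_arm(
  rows=[
    [[-0.01,0,0,0,0,0,0],[-0.035,0,0,0,0,0,0],[-0.04,0,-0.03,0,0,0,0],[-0.05,0,-0.07,0,0,0,0],[-0.07,-0.02,-0.11,0,0,0,0],[-0.07,-0.05,-0.13,0,0,0,0],[-0.07,-0.05,-0.13,0,0,0,0],[-0.07,-0.05,-0.13,0,0,0,0]],
  ],
)

```text
time: 5.67
position: [0.5067, -0.0255, 0.1714]
orientation: [[0.21, 0.978, 0.004], [0.978, -0.21, -0.0], [0.0, 0.004, -1.0]]
contact_force: [0.6, -0.5, -0.6]
width: -0.0001
gripper_force: 0.0
```

```bash
cat > p.py <<'E'
from h import *
gy=np.array([.2102,.9777]);gx=np.array([.9777,-.2102]);o=np.array([.5704,.033])
T=lambda x,y,z:np.r_[o+x*gx+y*gy,z]
def G(p): d=np.array(p)[:2]-o; return np.array([d@gx,d@gy])
E
python3 - <<'E'
from p import *
w=camera("wrist"); cv2.imwrite("pics/w4.png",cv2.resize(w["color"],(800,600))[:,:,::-1]); import pickle; pickle.dump(w,open("w4.pkl","wb"))
t=telemetry.get_state();print(t["time"],t["position"],G(t["position"]),t["orientation"],t["joint_pos"],t["contact_force"])
print(proj(w,[T(-.049,-.003,.032),T(-.031,.006,.046),T(.031,.006,.046),T(-.031,.15,.046),T(.031,.15,.046)]+[T(-.049+.056*np.cos(a),-.003-.056*np.sin(a),.058) for a in (1.7,1.8,1.9)])/.64)
E
```

```text
5.7167 [ 0.50702186 -0.02545698  0.17010885] [-0.04967715 -0.07047547] [[ 2.09578379e-01  9.77790089e-01  1.85600623e-03]
 [ 9.77791833e-01 -2.09578357e-01 -2.08610045e-04]
 [ 1.85001902e-04  1.85850789e-03 -9.99998256e-01]] [-1.41919383e-01  3.74598608e-01  1.83651011e+00  6.99397146e-05
  9.28617087e-01  6.91826982e-02] [-0.39502692 -1.10337134  0.07037748]
[[ 395.92417051  161.06414066]
 [ 433.61346896  141.54835309]
 [ 562.9229226   141.66877034]
 [ 441.16738674 -235.69475963]
 [ 595.64950423 -235.1116991 ]
 [ 381.31605207  278.65625515]
 [ 370.06016549  276.67137629]
 [ 359.01561372  273.59279085]]
```

View pics/w4.png

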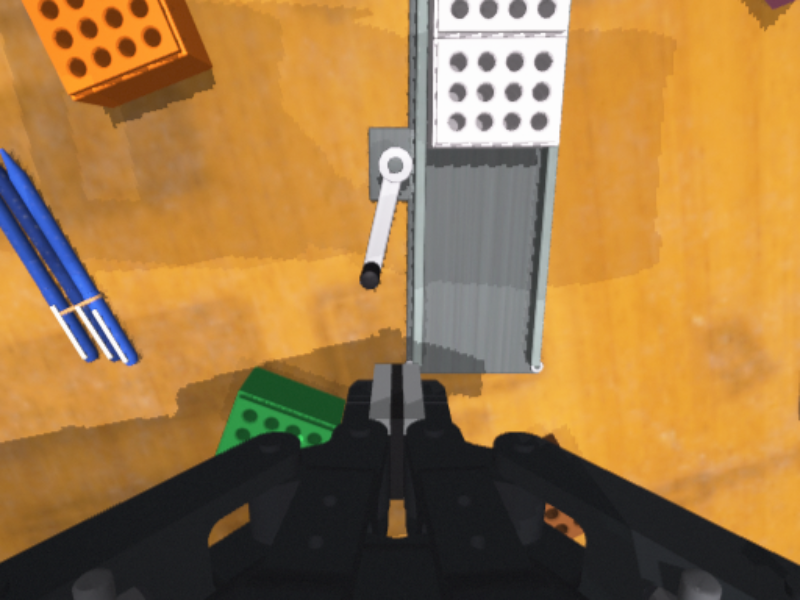

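The row's rear edge is at row 146, matching home, and the peg at (370,278) gives a ≈ 1.8 rad. Now the arc for the peg.

```bash
python3 - <<'E'
import numpy as np
C=np.array([-.0496,-.0685])
def sh(deg,gap):
    a=np.radians(deg); n=np.array([np.sin(a),np.cos(a)])
    F=np.array([-.049,-.003])+.056*np.array([np.cos(a),-np.sin(a)])-n*(.0195+gap)
    return (F-C)[::-1]*1000,deg-90
print("start",sh(103,.022))
for d in (103,98,93,88,83,78,73,68,63,58,53,48,43,38,33,28,23,18,13,8,4,0,-3): s,t=sh(d,0); print(d,s.round(1),t)
E
```

```text
start (array([ 20.27074513, -52.43361673]), 13)
103 [ 15.3 -31. ] 13
98 [ 12.8 -26.5] 8
93 [ 10.6 -21.8] 3
88 [  8.9 -16.9] -2
83 [  7.5 -11.9] -7
78 [ 6.7 -6.8] -12
73 [ 6.2 -1.7] -17
68 [6.3 3.5] -22
63 [6.8 8.6] -27
58 [ 7.7 13.7] -32
53 [ 9.  18.7] -37
48 [10.8 23.6] -42
43 [13.  28.3] -47
38 [15.7 32.7] -52
33 [18.6 36.9] -57
28 [22.  40.9] -62
23 [25.7 44.5] -67
18 [29.6 47.8] -72
13 [33.9 50.8] -77
8 [38.4 53.3] -82
4 [42.1 55.1] -86
0 [46.  56.6] -90
-3 [49.  57.5] -93
```

Request:
step_arm(
  rows=[
    [[0.01,-0.03,0,0,0,6,0],[0.02,-0.053,0,0,0,13,0],[0.02,-0.053,0.04,0,0,13,0],[0.02,-0.053,0.075,0,0,13,0],[0.02,-0.053,0.105,0,0,13,0],[0.02,-0.053,0.115,0,0,13,0],[0.02,-0.053,0.115,0,0,13,0]],
  ],
)

```text
time: 6.3
position: [0.458, 0.0053, 0.0518]
orientation: [[0.424, 0.906, -0.005], [0.906, -0.424, 0.0], [-0.002, -0.005, -1.0]]
contact_force: [-0.8, 0.0, 1.3]
width: -0.0004
gripper_force: 0.0
```

```bash
python3 - <<'E'
import numpy as np
C=np.array([-.103,-.0486]); r=np.radians(13); tx=np.array([np.sin(r),np.cos(r)]); ty=np.array([np.cos(r),-np.sin(r)])
for d in list(range(103,3,-5))+[3,0,-3,-6]:
    a=np.radians(d); n=np.array([np.sin(a),np.cos(a)])
    F=np.array([-.049,-.003])+.056*np.array([np.cos(a),-np.sin(a)])-n*.0195
    print(d,((F-C)@tx).round(4),((F-C)@ty).round(4),d-103)
E
```

```text
103 0.0006 0.0229 0
98 -0.0009 0.0278 -5
93 -0.002 0.0329 -10
88 -0.0026 0.038 -15
83 -0.0027 0.0432 -20
78 -0.0024 0.0484 -25
73 -0.0017 0.0535 -30
68 -0.0005 0.0585 -35
63 0.0011 0.0634 -40
58 0.0032 0.0682 -45
53 0.0056 0.0727 -50
48 0.0085 0.077 -55
43 0.0117 0.0811 -60
38 0.0152 0.0849 -65
33 0.0191 0.0883 -70
28 0.0232 0.0914 -75
23 0.0277 0.0941 -80
18 0.0323 0.0964 -85
13 0.0371 0.0984 -90
8 0.042 0.0998 -95
3 0.0471 0.1009 -100
0 0.0502 0.1013 -103
-3 0.0533 0.1016 -106
-6 0.0564 0.1017 -109
```

Request:
step_arm(
  rows=[
    [[0.0,0.012,-0.003,0,0,0,0],[0.0,0.023,-0.003,0,0,0,0],[-0.001,0.028,-0.003,0,0,-5,0],[-0.002,0.033,-0.003,0,0,-10,0],[-0.0026,0.038,-0.003,0,0,-15,0],[-0.0027,0.043,-0.003,0,0,-20,0],[-0.0024,0.048,-0.003,0,0,-25,0],[-0.0017,0.0535,-0.003,0,0,-30,0],[-0.0005,0.0585,-0.003,0,0,-35,0],[0.001,0.0635,-0.003,0,0,-40,0],[0.003,0.068,-0.003,0,0,-45,0],[0.0055,0.0725,-0.003,0,0,-50,0],[0.0085,0.077,-0.003,0,0,-55,0],[0.0115,0.081,-0.003,0,0,-60,0],[0.015,0.085,-0.003,0,0,-65,0],[0.019,0.088,-0.003,0,0,-70,0],[0.023,0.0915,-0.003,0,0,-75,0],[0.023,0.0915,-0.003,0,0,-75,0]],
  ],
)

```text
time: 7.8
position: [0.5533, -0.0128, 0.0588]
orientation: [[-0.768, 0.641, 0.002], [0.641, 0.768, -0.0], [-0.002, 0.001, -1.0]]
contact_force: [-0.3, 0.5, -0.1]
width: 0.0002
gripper_force: 0.0
```

```bash
python3 - <<'E'
from p import *
o=np.array([.5699,.031])
w=camera("wrist"); c=camera("side"); t=telemetry.get_state(); d=t["position"][:2]-o; print(d@gx,d@gy,t["position"],t["contact_force"])
a=cv2.resize(w["color"],(400,300)); b=cv2.resize(c["color"][130:220,215:305],(300,300),interpolation=cv2.INTER_CUBIC)
cv2.imwrite("pics/w5.png",np.hstack([a,b])[:,:,::-1])
E
```

```text
-0.007920798973949468 -0.04663536293910648 [ 0.55235451 -0.01292687  0.05826742] [-0.01920534  1.04567557  0.28433923]
```

View pics/w5.png

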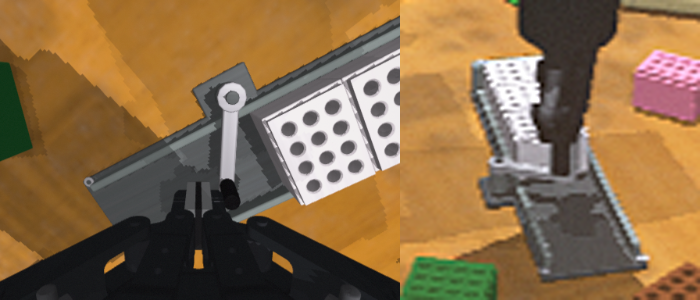

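The bar is following. The wrist picture shows the peg at (229,195) ahead of the closed fingers, roughly 25–30° from closed, with the row still in place.

Request:
step_arm(
  rows=[
    [[-0.001,0.005,0.002,0,0,-5,0],[-0.002,0.01,0.002,0,0,-10,0],[-0.003,0.015,0.002,0,0,-15,0],[-0.003,0.019,0.002,0,0,-20,0],[-0.003,0.023,0.002,0,0,-24,0],[-0.003,0.026,0.002,0,0,-28,0],[-0.003,0.026,0.002,0,0,-28,0]],
  ],
)

```text
time: 8.48
position: [0.5713, 0.0051, 0.0559]
orientation: [[-0.978, 0.209, 0.001], [0.209, 0.978, -0.0], [-0.001, 0.0, -1.0]]
contact_force: [0.9, -0.3, 0.3]
width: -0.0001
gripper_force: 0.0
```

Request:
step_arm(
  rows=[
    [[0,0.001,0,0,0,0,0],[0,0.002,0,0,0,0,0],[0,0.003,0,0,0,0,0],[0,0.003,0,0,0,0,0]],
  ],
)

```text
time: 8.82
position: [0.5715, 0.008, 0.0555]
orientation: [[-0.977, 0.211, 0.0], [0.211, 0.977, -0.0], [-0.0, 0.0, -1.0]]
contact_force: [0.2, -0.2, 1.2]
width: 0.0002
gripper_force: 0.3
```

Request:
step_arm(
  rows=[
    [[0,0.001,0,0,0,0,0],[0,0.002,0,0,0,0,0],[0,0.003,0,0,0,0,0],[0,0.003,0,0,0,0,0]],
  ],
)

```text
time: 9.15
position: [0.5721, 0.0106, 0.0553]
orientation: [[-0.978, 0.21, -0.0], [0.21, 0.978, -0.001], [0.0, -0.001, -1.0]]
contact_force: [-0.1, -4.0, 0.4]
width: 0.0001
gripper_force: 2.2
```

```bash
python3 - <<'E'
from p import *
w=camera("wrist"); t=telemetry.get_state(); print(t["position"],t["contact_force"])
cv2.imwrite("pics/w6.png",cv2.resize(w["color"],(800,600))[:,:,::-1])
import pickle; pickle.dump(w,open("w6.pkl","wb"))
E
```

```text
[0.57207198 0.010611   0.05529279] [ 0.2352385  -4.96769982  0.94967439]
```

View pics/w6.png

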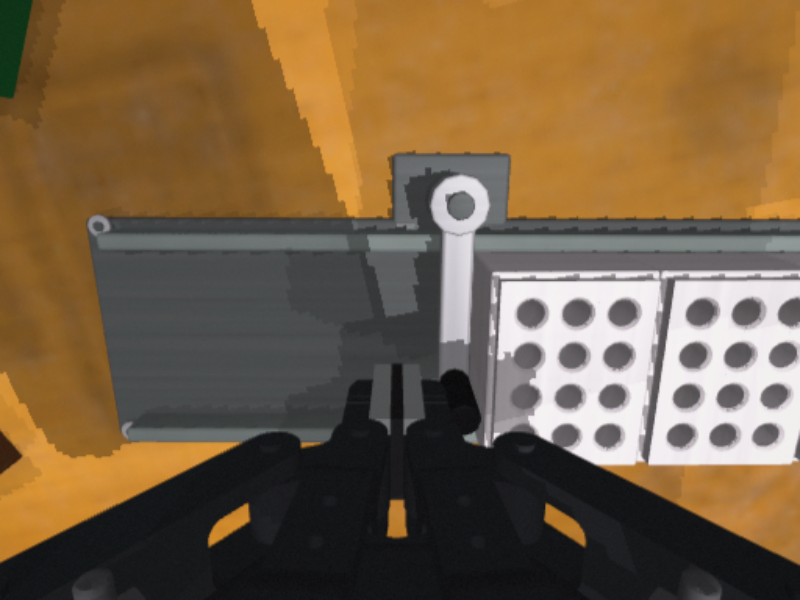

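Request:
step_arm(
  rows=[
    [[0,0.001,0,0,0,0,0],[0,0.002,0,0,0,0,0],[0,0.002,0,0,0,0,0]],
  ],
)

```text
time: 9.45
position: [0.5722, 0.0114, 0.0553]
orientation: [[-0.978, 0.209, -0.001], [0.209, 0.978, -0.002], [0.0, -0.002, -1.0]]
contact_force: [-2.4, -13.8, 1.0]
width: 0.0001
gripper_force: 7.5
```

```bash
python3 - <<'E'
from p import *
import pickle
o[:]=[.5699,.031]
w=pickle.load(open("w6.pkl","rb"))
for n,u,v,z in [("rearTL",497,281,.046),("rearBL",489,445,.046),("rearTR",660,280,.046),("midTL",672,281,.046),("pivot",460,205,.036),("barL",441,340,.032),("barR",471,340,.032),("barLt",443,250,.032),("barRt",474,250,.032)]:
    print(n,(G(ray(w,u*.64,v*.64,z))*1000).round(1))
E
```

```text
rearTL [-29.7   7.2]
rearBL [21.7  7.6]
rearTR [-30.1  52.4]
midTL [-29.8  55.8]
pivot [-49.7  -2.6]
barL [-7.2 -6.6]
barR [-7.2  2.9]
barLt [-36.   -6.7]
barRt [-36.    2.6]
```

The bar is at its hard stop (force up to 14 N, bar measured square), and the row measures home. I come away.

Request:
step_arm(
  rows=[
    [[0,-0.01,0,0,0,0,0],[0,-0.025,0,0,0,0,0],[0,-0.03,-0.03,0,0,0,0],[0,-0.03,-0.07,0,0,0,0],[0,-0.03,-0.11,0,0,0,0],[0,-0.03,-0.15,0,0,0,0],[0,-0.03,-0.15,0,0,0,0],[0,-0.03,-0.15,0,0,0,0]],
  ],
)

```text
time: 10.12
position: [0.567, -0.0165, 0.2074]
orientation: [[-0.978, 0.21, 0.004], [0.21, 0.978, 0.0], [-0.004, 0.001, -1.0]]
contact_force: [-0.5, 0.0, -1.4]
width: 0.0003
gripper_force: 0.0
```

```bash
python3 - <<'E'
from h import *
w=camera("wrist"); t=telemetry.get_state(); print(t["position"],t["contact_force"])
cv2.imwrite("pics/w7.png",cv2.resize(w["color"],(800,600))[:,:,::-1])
E
```

```text
[ 0.56608771 -0.01641621  0.20544906] [ 0.58697975  0.60823101 -1.52801572]
```

View pics/w7.png

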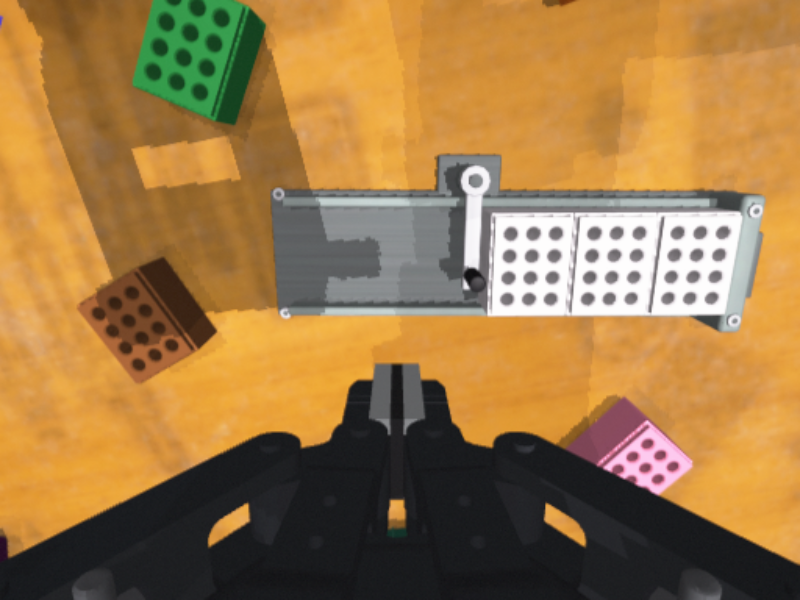

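The row lies tight against the end stop at x≈740. The bar is square across the guide at x≈473, and the arm is clear.

```bash
python3 -c "
from station import ticket
print(ticket.job_done())"
```

```text
the job is handed in; nothing more can be done
None
```

The row is home against the end stop, the bar is closed square behind it, the arm is clear, and the job is handed in; no verdict came back.

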